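Unlatch the weight case and put the largest weight on the balance

ROBOT

A 6-joint arm with a two-finger parallel gripper is mounted at the origin on a cart in front of the work surface, level with it; the furniture and walls round the work are solid. World frame = base frame: x ahead of the robot, y to its left, z up, the work surface at z = 0. Lengths are in m, angles in rad, forces in N, time in s.
With the tool pointing down it reaches from about 0.25 to 0.725 m from the base axis. Payload 4 kg.
Tool frame: the origin (TCP) lies midway between the tips of the shut fingers; the grasp point (between the pads) lies 19 mm behind it; z points along the fingers, y is the direction in which the jaws open and shut (so a half turn about z gives the same grasp; the last joint's range is limited). The gripper opens to 85 mm and grips with 20 to 120 N. Pads are 22 mm wide; open, the fingers measure 114 mm over their backs; the gripper's body (76 mm by 85 mm) begins 54 mm behind the grasp point. The pads swing forward as they close: fully open they stand 13 mm farther back than shut.
Start: joints at [1.29, 0.241, 0.005, 1.335, 0, 1.571], TCP at [0.139, 0.48, 0.231] pointing down, gripper open.
Joint ranges: [-2.72, 2.72], [-1.05, 1.87], [-1.09, 1.28], [-1.99, 2.15], [-1.42, 1.44], [-3.14, 3.14]. Speed limits (rad/s): [2.79, 2.79, 3.14, 3.14, 3.14, 3.14].

INTERFACE

Orientations are given as a unit quaternion [x, y, z, w].
In Python, from workcell import bot, eyes, job gives the robot as it stands.
- The arm moves only by the shell command python3 -m crank 'ROWS'. ROWS is a JSON object of lists of equal length, an entry for each row: "dr": the turn, a rotation vector about the tool's x, y, z in rad, a list of three; "travel": the shift along the tool's x, y, z in m, a list of three; "hand": the finger opening in m, from 0 to 0.0854. In form: {"dr": [[wx, wy, wz], ...], "travel": [[x, y, z], ...], "hand": [hand, ...]}. A call has 1 to 10 rows; each row is the pose to reach, as a shift and turn from the pose commanded when the call began, along the tool's axes at that moment; what a row does not reach only later rows make up. A row lasts 1/8 s, in which the tool goes at most 62.5 mm and 10.7 degrees, less where a joint would pass 70% of its speed; a pose out of reach is approached as far as the arm can. A call with a gripper value outside its range is refused whole. The fingers move at their own pace and stop on an object; the grip force is fixed at half the most. Time passes only in rows, so rows that repeat a pose let the fingers close. It gives the time, the measured TCP pose, the force and the opening at its end, in the units of the state.
- bot.get_obs(): the state, without advancing time (a new reading comes with each control period).
- eyes.camera(name): name is "scene" or "top" or "wrist"; returns a dict with "color" (384x512x3 uint8, red, green, blue), "K" (3x3 intrinsics, pixels), "R" (3x3) and "t" (3): a world point X has camera coordinates R X + t; the wrist camera has in their place "T_tool_cam" (4x4, takes a point from camera to tool coordinates, whose origin is the TCP and whose axes are the flange's). Camera axes: x right, y down, z forward; pixel columns grow to the right and rows downward; lengths in m; the calibration is good to about 2 mm. A picture is of the moment at which its call begins: read the wrist's pose just before it. There is no depth.
- job.job_done(): hands the job in, once; it reports no verdict.
The state is a dict: "clock": time; "joint_pos": joint angles; "joint_vel": joint speeds; "tau": joint torques, N m; "eef_pos": TCP position; "tool_rot": TCP orientation; "ft_force": force on the tool from outside, world axes, zero at the start; "ft_torque": the same for the moment, N m; "grip_width": finger opening in m.
Only numpy, scipy, OpenCV 4.12 (cv2) and the standard library are available. Lean on these libraries where they do the work, as an engineer would, in place of code of your own. Each camera call takes 0.05 s, during which the arm holds its last target.

TASK

Flip open the over-centre latch on the front of the grey weight case, then swing its lid up and leave it standing open. Take out the largest of the case's three weights and set it down upright on the middle of the round pan of the small balance standing free on the bench (not the one in the glass cabinet), without dropping it. Leave the other two weights in their nests and do not disturb the dropper bottle and the vial that stand nearby.

Things in the scene. Friction and masses are not known exactly. Their poses are not given: they have to be found in the camera images.
- case: Grey case fixed to the bench, 140 mm deep (x), 220 wide (y), box 60 high plus 30 mm lid (closed top at 90). Origin: centre of underside; x runs from the latched front to the hinged back, y left, z up. Walls 5 mm. Inside, a foam block (top at z = 36 mm) has three round nests, 34 mm across, 8 deep (floor z = 28), at x = -22, y = -56, 0, 56 mm, with a weight in each.
- latch_lever (a joint): Steel latch lever, rad. 0 = latched, upright before the lid's front wall; grows as its tip is pulled away from the lid (case's -x) and down; 2.2 = fully open. Sprung over centre: below 0.6 it snaps shut, beyond 0.6 it flips itself fully open. About 4 N at the tip (0.15 N m) starts it. Shut, its wire loop hooks under a keeper on the box and holds the lid.
- lever_tip (a point): Centre of the lever's rolled end: a bar 8 mm thick, 30 mm long along the case's y. Latched, it lies 26 mm above the lid's top, 10 mm in front of the lid's front wall, 45 mm left of the case's middle. The lever below it is a plate 3 mm thick, 22 mm wide; behind it, over the lid, is free space.
- lever_pivot (a point): Axis of the latch lever (along the case's y), on the lid's front wall, 46 mm from the lever tip.
- lid (a joint): Hinge of the lid, rad: 0 = shut, 1.65 = stop (standing open). The hinge is stiff: the lid stays where it is left and needs about 6 N upward at the knob. With the lid up, the opened lever sticks up beyond its front edge (about 50 mm); lift clear of it when passing over.
- lid_knob (a point): Point to grip on the black lifting knob (round, 22 mm in diameter, 33 mm high, on the lid's top): on its axis, 24 mm above the lid's top, 22 mm behind the lid's front edge, 50 mm right of the case's middle. z axis: the lid's outward normal; y axis: parallel to the hinge.
- lid_hinge (a point): Middle of the lid's hinge axis, which runs along the case's y at the back of the box, 60 mm above the bench.
- weight_200g: The largest weight: polished metal, round, 30 mm in diameter, 52 mm high, with a knob on top (for gripping count it as a plain 30 mm cylinder), about 0.2 kg. Origin: centre of its underside, z up. It stands in any one of the three nests.
- weight_100g: Middle weight, 24 mm in diameter, 42 mm high, in another nest. Origin: centre of its underside.
- weight_50g: Smallest weight, 18 mm in diameter, 34 mm high, in another nest. Origin: centre of its underside.
- balance: Compact white balance standing free on the bench (fixed to it), to the right of the grey case, 150 mm deep (x), 130 mm wide (y), body 27 mm high. Origin: centre of its underside.
- pan (a point): Centre of the top face of the balance's round steel pan, 90 mm in diameter, flat, 34 mm above the bench.
- dropper_bottle: Bystander: brown dropper bottle, 35 mm in diameter, 103 mm high, loose. Origin: centre of its underside.
- vial_1: Bystander: glass vial with black cap, 25 mm in diameter, 54 mm high, loose. Origin: centre of its underside.

How it is judged:
On the way, in this order (a step that is already met when the one before it is completed fails the run):
1. the latch lever is flipped open while the lid is still shut (value of joint latch_lever above 1.7 rad and value of joint lid below 0.1 rad), for 0.1 s.
2. the lid stands open, with the weight still in its nest (value of joint lid above 1.2 rad and horizontal distance between weight_200g and case below 0.075 m), for 0.2 s.
3. the largest weight stands on the pan (horizontal distance between weight_200g and pan below 0.022 m and z of weight_200g in the frame of pan below 0.005 m), for 0.2 s.
At the end, for the whole second after the job is handed in: The latch lever is open (beyond 1.7 rad), the lid stands open by more than 1.2 rad (about 70 degrees), the largest weight stands upright and at rest on the balance pan with its axis within 22 mm of the pan's centre, and the two smaller weights are still in their nests (moved less than 15 mm) (all of step 3 and value of joint latch_lever above 1.7 rad and value of joint lid above 1.2 rad and z of weight_200g in the frame of pan above -0.005 m and angle between weight_200g's own z axis and vertical below 0.1 rad and linear speed of weight_200g below 0.02 m/s and distance of each of weight_100g, weight_50g from where it was at the start of the episode below 0.015 m); the robot touches nothing.
It fails at once if the largest weight is dropped onto the balance (falls freely by more than about 12 mm) (horizontal distance between weight_200g and pan below 0.08 m and linear speed of weight_200g above 0.5 m/s and contact force between the fingers and weight_200g below 0.05 N).
It fails at once if one of the smaller weights is taken out or tipped over (distance of any of weight_100g, weight_50g from where it was at the start of the episode above 0.03 m).
It fails at once if the dropper bottle or the vial is pushed aside by more than 20 mm or knocked over (distance of any of dropper_bottle, vial_1 from where it was at the start of the episode above 0.02 m or angle between any of dropper_bottle, vial_1's own z axis and vertical above 0.4 rad).
It also fails if it takes over 56 s, if anything falls off the work surface, if the arm or the gripper's body presses on something with over 40 N, if the wrist force passes 120 N, or if a joint passes its speed limit or range.

## Working session

There is one attempt and no reset: what is moved stays moved. The work goes in short steps, Python scripts to look and compute and a shell command to move; the robot and the scene stay as the last step left them, time stands still between calls to the robot, and variables do not carry over. Pictures are saved under pics/ and viewed, and the job is handed in when it is done.

```bash
ls; mkdir -p pics; python3 - <<'E'
from workcell import bot, eyes
import cv2, numpy as np
print(bot.get_obs())
for n in ("scene","top","wrist"):
    c=eyes.camera(n); cv2.imwrite(f"pics/{n}0.png",c["color"][:,:,::-1])
    np.savez(f"pics/{n}0.npz",**c)
    print(n,{k:np.round(v,4).tolist() for k,v in c.items() if k!="color"})
E
```

```text
pics
{'clock': 0.0, 'joint_pos': array([1.29001115e+00, 2.41393136e-01, 3.70538737e-03, 1.33520184e+00,
       1.99403092e-05, 1.57080281e+00]), 'joint_vel': array([-5.55677529e-05,  2.46436986e-04,  3.63563692e-04,  1.00846946e-03,
        8.17342142e-04,  1.62488662e-04]), 'tau': array([-8.57939085e-04, -3.72313321e+01,  2.52410191e+01,  1.69333408e-02,
       -4.62556602e-05, -5.89346278e-07]), 'eef_pos': array([0.1383713 , 0.4798037 , 0.23041568]), 'tool_rot': array([ 1.39934991e-01,  9.90160140e-01, -1.03493741e-03, -1.56325530e-04]), 'ft_force': array([-0.5750554 ,  0.64981554, -0.14731453]), 'ft_torque': array([-0.02039947,  0.04222391,  0.01102267]), 'grip_width': 0.08509144279349642}
scene {'K': [[479.6908, 0.0, 259.312], [0.0, 479.6908, 189.73], [0.0, 0.0, 1.0]], 'R': [[0.5047, -0.8632, 0.0085], [-0.3632, -0.2212, -0.9051], [0.7832, 0.4537, -0.4252]], 't': [-0.2792, 0.2755, 0.8116]}
top {'K': [[360.9005, 0.0, 254.3703], [0.0, 360.9005, 192.0358], [0.0, 0.0, 1.0]], 'R': [[0.0049, -0.9999, 0.014], [-0.9928, -0.0066, -0.12], [0.1201, -0.0133, -0.9927]], 't': [-0.0265, 0.5335, 0.8921]}
wrist {'K': [[334.8042, 0.0, 254.64], [0.0, 334.8042, 192.6822], [0.0, 0.0, 1.0]], 'T_tool_cam': [[-0.0004, -0.9652, -0.2616, 0.066], [1.0, -0.0004, -0.0001, -0.0001], [-0.0, -0.2616, 0.9652, -0.1421], [0.0, 0.0, 0.0, 1.0]]}
```

```bash
python3 - <<'E'
import cv2
for n in ("scene","top"):
    a=cv2.imread(f"pics/{n}0.png"); cv2.imwrite(f"pics/{n}0b.png",cv2.resize(a,(800,600),interpolation=cv2.INTER_CUBIC))
E
```

```text
(no output)
```

View pics/scene0b.png

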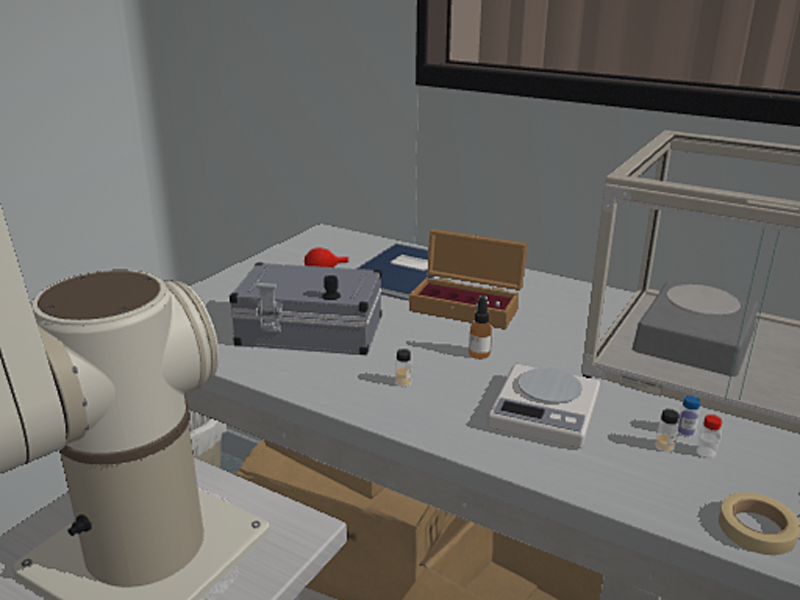

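View pics/top0b.png

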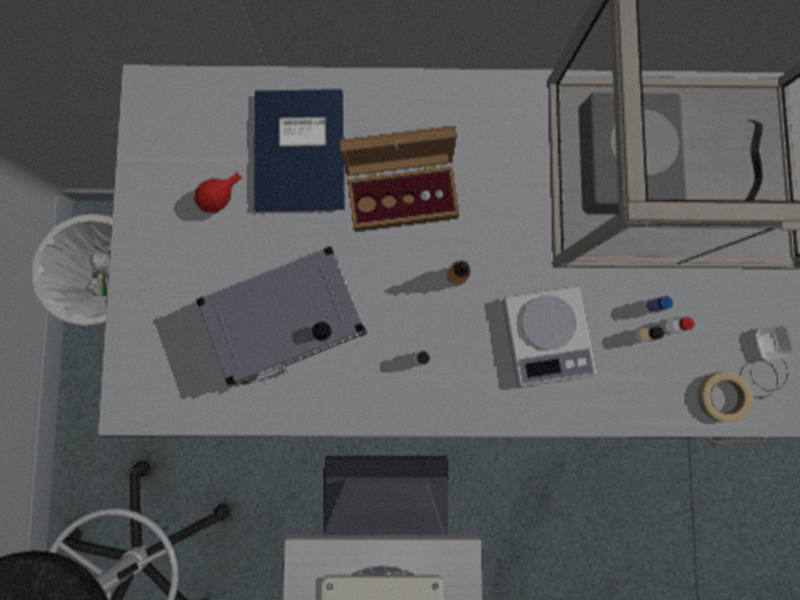

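```bash
python3 - <<'E'
import cv2
a=cv2.imread("pics/top0.png"); cv2.imwrite("pics/topc.png",cv2.resize(a[150:262,120:260],None,fx=5,fy=5,interpolation=cv2.INTER_CUBIC))
a=cv2.imread("pics/scene0.png"); cv2.imwrite("pics/scc.png",cv2.resize(a[155:240,140:260],None,fx=6,fy=6,interpolation=cv2.INTER_CUBIC))
E
```

```text
(no output)
```

View pics/topc.png

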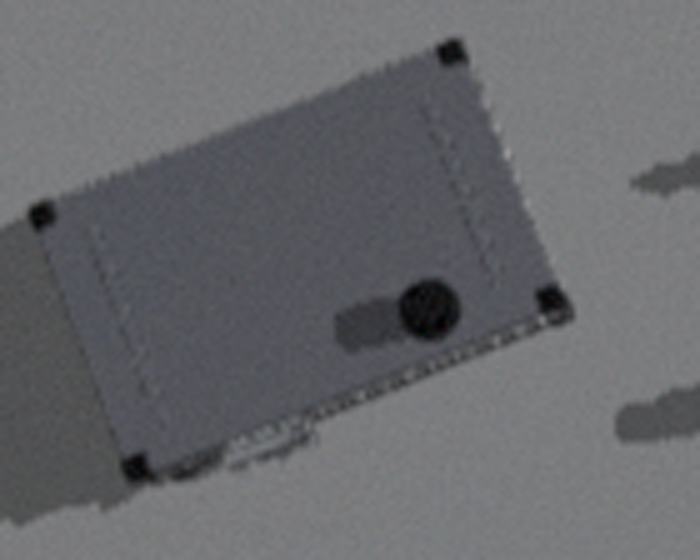

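View pics/scc.png

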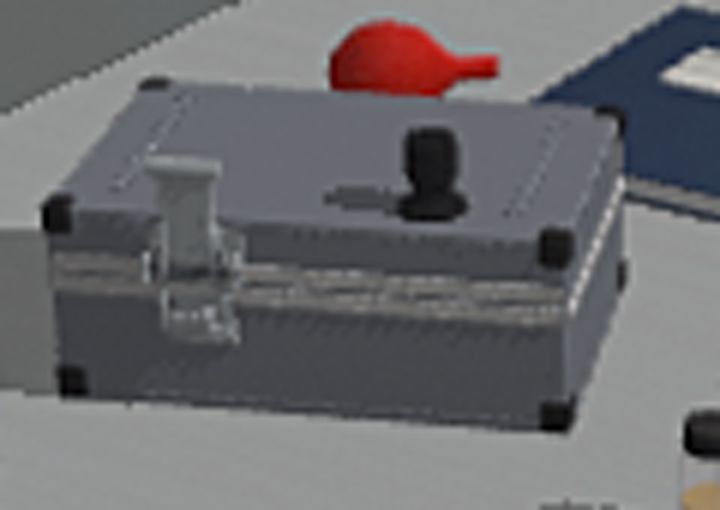

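View pics/wrist0.png

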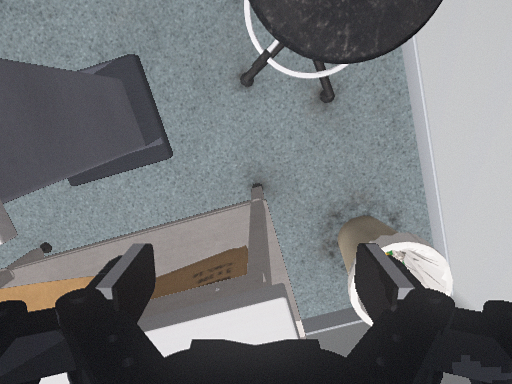

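```bash
cat > h.py <<'E'
import numpy as np
from scipy.spatial.transform import Rotation as Rn
C={n:np.load(f"pics/{n}0.npz") for n in("scene","top")}
def proj(n,X):
    c=C[n];p=(np.atleast_2d(X)@c["R"].T+c["t"])@c["K"].T
    return p[:,:2]/p[:,2:]
def ray(n,uv,z):
    c=C[n];d=c["R"].T@np.linalg.inv(c["K"])@[*uv,1];o=-c["R"].T@c["t"]
    return o+d*(z-o[2])/d[2]
def case2w(p,P):
    x,y,a=p;P=np.atleast_2d(P);c,s=np.cos(a),np.sin(a)
    return np.c_[x+c*P[:,0]-s*P[:,1],y+s*P[:,0]+c*P[:,1],P[:,2]]
E
python3 - <<'E'
from h import *
from scipy.optimize import least_squares
T=lambda u,v:(u/5+120,v/5+150)
S=lambda u,v:(u/6+140,v/6+155)
L=[-.07,.07]
pts=[("top",(.07,.11,.09),T(28,205)),("top",(.07,-.11,.09),T(463,38)),("top",(-.07,-.11,.09),T(572,310)),("top",(-.07,.11,.09),T(125,478)),
("top",(-.048,-.05,.123),T(430,308)),("scene",(-.07,.11,.09),S(45,200)),("scene",(-.07,-.11,.09),S(572,233)),("scene",(.07,-.11,.09),S(622,110)),("scene",(.07,.11,.09),S(143,82)),
("scene",(-.048,-.05,.123),S(433,133)),("scene",(-.08,.045,.116),S(185,165)),("scene",(-.07,.11,0.),S(58,395)),("scene",(-.07,-.11,0),S(572,430))]
def f(p): return np.concatenate([(proj(n,case2w(p,P))[0]-uv) for n,P,uv in pts])
r=least_squares(f,[.38,.2,0.4],loss="soft_l1");print(r.x,np.degrees(r.x[2]));print(f(r.x).reshape(-1,2).round(1))
for z,uv in((0.034,(548,322)),(.103,(459,270)),(.054,(422,357))):
    print(ray("top",np.array(uv)*.64,z))
print(ray("scene",np.array((550,385))*.64,.034))
print(ray("scene",np.array((403,354))*.64,.054),ray("scene",np.array((482,300))*.64,.103))
p=r.x
for n,P in dict(tip=(-.08,.045,.116),piv=(-.08,.045,.07),knob=(-.048,-.05,.114),hinge=(.07,0,.06),n0=(-.022,-.056,.028),n1=(-.022,0,.028),n2=(-.022,.056,.028)).items(): print(n,case2w(p,P).round(4))
E
```

```text
[0.50352221 0.15579973 0.38628486] 22.13249234816586
[[ 0.4  0.1]
 [-0.5  0.1]
 [-1.2 -0.7]
 [ 0.9  0.5]
 [-1.4 -0.5]
 [-0.2  0.8]
 [-0.7  1.5]
 [ 0.8 -0.5]
 [ 1.5 -0.9]
 [-0.1  0.5]
 [-0.1  0.5]
 [ 0.9  0.2]
 [-0.3  1. ]]
[ 0.49896189 -0.26972224  0.034     ]
[ 0.57191622 -0.11615038  0.103     ]
[ 0.44055532 -0.06244369  0.054     ]
[ 0.49412474 -0.27162426  0.034     ]
[ 0.43239319 -0.0663758   0.054     ] [ 0.56519282 -0.1287228   0.103     ]
tip [[0.4125 0.1673 0.116 ]]
piv [[0.4125 0.1673 0.07  ]]
knob [[0.4779 0.0914 0.114 ]]
hinge [[0.5684 0.1822 0.06  ]]
n0 [[0.5042 0.0956 0.028 ]]
n1 [[0.4831 0.1475 0.028 ]]
n2 [[0.462  0.1994 0.028 ]]
```

```bash
cat >> h.py <<'E'
P0=np.array([0.5035,0.1558,0.3863])
def cw(x,y,z): return case2w(P0,(x,y,z))[0]
def Rt(tilt=0.,yaw=0.):
    """tool y = case y (turned by yaw about vertical), tilt about case y: tilt>0 -> tool z from down toward -case x (follows the lid)"""
    a=P0[2]+yaw
    cx=np.array([np.cos(a),np.sin(a),0]);cy=np.array([-np.sin(a),np.cos(a),0])
    R=np.c_[-cx,cy,[0,0,-1]]
    return Rn.from_rotvec(cy*tilt).as_matrix()@R
def rel(pos,R,prev=None):
    from workcell import bot
    if prev is None:
        o=bot.get_obs();p0=np.array(o["eef_pos"]);R0=Rn.from_quat(o["tool_rot"]).as_matrix()
    else: p0,R0=prev
    return (R0.T@(np.array(pos)-p0)).round(4).tolist(),Rn.from_matrix(R0.T@R).as_rotvec().round(4).tolist()
def show():
    from workcell import bot
    o=bot.get_obs();R=Rn.from_quat(o["tool_rot"]).as_matrix()
    d=np.array(o["eef_pos"])-[*P0[:2],0];c,s=np.cos(P0[2]),np.sin(P0[2])
    print("t",o["clock"],"eef",o["eef_pos"].round(4),"case",np.round([c*d[0]+s*d[1],-s*d[0]+c*d[1],d[2]],4),"f",o["ft_force"].round(1),"w",round(o["grip_width"],4),"q",o["joint_pos"].round(2),"z",R[:,2].round(3))
def snap(n,f,s=1,crop=None):
    from workcell import eyes
    import cv2
    c=eyes.camera(n)
    np.savez(f"pics/{f}.npz",**c)
    a=c["color"][:,:,::-1]
    if crop: a=a[crop[1]:crop[3],crop[0]:crop[2]]
    cv2.imwrite(f"pics/{f}.png",cv2.resize(a,None,fx=s,fy=s,interpolation=cv2.INTER_CUBIC))
E
python3 - <<'E'
from h import *
print(Rt(.3)[:,2],[np.cos(.386),np.sin(.386)])
print(cw(-.055,.045,.18),rel(cw(-.055,.045,.18),Rt()))
E
```

```text
[-0.27374315 -0.11134127 -0.95533649] [np.float64(0.9264224101998527), np.float64(0.3764857472461553)]
[0.43559862 0.17676192 0.18      ] ([-0.3695, -0.2089, 0.051], [-0.0015, -0.0005, -0.667])
```

```bash
python3 -m crank '{"dr":[[0,0,-0.11],[0,0,-0.22],[0,0,-0.33],[0,0,-0.44],[0,0,-0.55],[0,0,-0.667],[0,0,-0.667],[0,0,-0.667],[0,0,-0.667]],"travel":[[-0.05,-0.03,0],[-0.1,-0.06,0],[-0.15,-0.085,0],[-0.2,-0.113,0.01],[-0.25,-0.141,0.02],[-0.3,-0.17,0.03],[-0.35,-0.2,0.04],[-0.3695,-0.2089,0.051],[-0.3695,-0.2089,0.051]],"hand":[0,0,0,0,0,0,0,0,0]}'
python3 - <<'E'
from h import *
show(); print(rel(cw(-.055,.045,.102),Rt()))
snap("wrist","w1",1.5); snap("scene","s1",5,(150,120,280,235))
E
```

```text
clock: 1.27
eef_pos: [0.4358, 0.1758, 0.1791]
tool_rot: [-0.19, 0.982, -0.0, -0.001]
ft_force: [-0.3, -0.4, -0.1]
grip_width: -0.0002
t 1.275 eef [0.4358 0.1758 0.1791] case [-0.0552  0.044   0.1791] f [-0.3 -0.4 -0.1] w -0.0002 q [ 0.38  0.21 -0.17  1.19  0.    0.  ] z [-0.003 -0.001 -1.   ]
([-0.0004, 0.001, 0.0771], [0.0001, -0.0027, -0.0035])
```

View pics/w1.png

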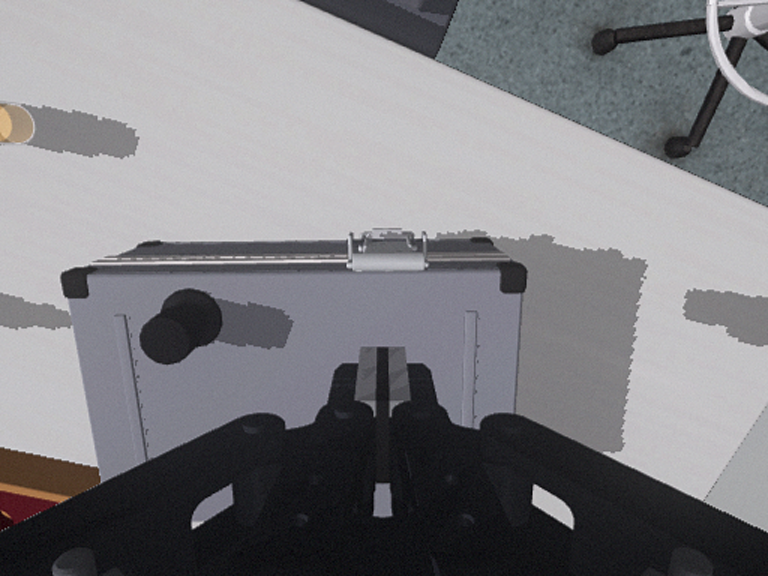

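View pics/s1.png

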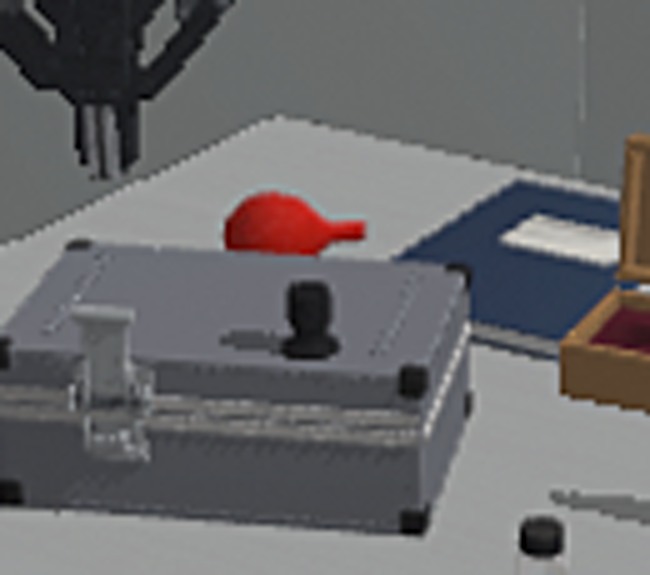

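```bash
cat >> h.py <<'E'
def wproj(f,X,pose=None):
    from workcell import bot
    o=bot.get_obs();R=Rn.from_quat(o["tool_rot"]).as_matrix();p=np.array(o["eef_pos"])
    c=np.load(f"pics/{f}.npz");T=c["T_tool_cam"]
    q=(np.atleast_2d(X)-p)@R; q=(q-T[:3,3])@T[:3,:3]; q=q@c["K"].T
    return q[:,:2]/q[:,2:]
E
python3 - <<'E'
from h import *
for X in [(-.08,.045,.116),(-.048,-.05,.123),(-.07,.11,.09),(-.07,-.11,.09)]: print((wproj("w1",cw(*X))*1.5).round(0))
E
```

```text
[[381. 255.]]
[[155. 333.]]
[[518. 265.]]
[[ 53. 266.]]
```

```bash
sed -i 's/^P0=.*/P0=np.array([0.5040,0.1585,0.3863])/' h.py; python3 -c "
from h import *
print(rel(cw(-.054,.045,.102),Rt()))"
python3 -m crank '{"dr":[[0,0,0],[0,0,0],[0,0,0]],"travel":[[0,0.004,0.04],[0,0.004,0.077],[0,0.004,0.077]],"hand":[0,0,0]}'
python3 -c "
from h import *
show();snap('scene','s2',5,(150,120,280,235))"
```

```text
([-0.0027, 0.0016, 0.0781], [0.0004, -0.0011, -0.0004])
clock: 1.75
eef_pos: [0.4311, 0.1811, 0.1015]
tool_rot: [-0.193, 0.981, -0.001, -0.003]
ft_force: [-0.9, -0.8, 0.7]
grip_width: 0.0003
t 1.75 eef [0.4311 0.1811 0.1015] case [-0.059   0.0484  0.1015] f [-0.9 -0.8  0.7] w 0.0003 q [ 0.4   0.28 -0.3   1.    0.    0.01] z [-0.006 -0.002 -1.   ]
```

View pics/s2.png

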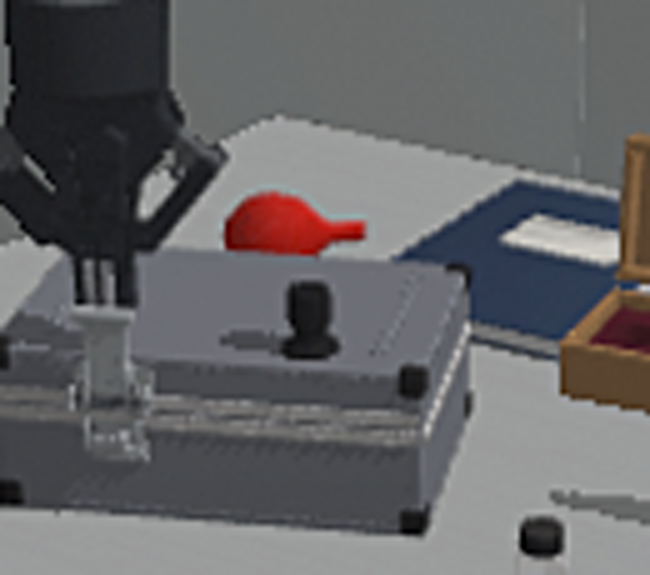

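```bash
python3 -m crank '{"dr":[[0,0,0],[0,0,0],[0,0,0],[0,0,0],[0,0,0],[0,0,0],[0,0,0]],"travel":[[0.01,0,0],[0.02,0,0],[0.03,0,0],[0.037,0,0.002],[0.044,0,0.004],[0.05,0,0.006],[0.05,0,0.006]],"hand":[0,0,0,0,0,0,0]}'
python3 -c "
from h import *
show();snap('scene','s3',5,(150,120,280,235))"
```

```text
clock: 2.68
eef_pos: [0.3863, 0.1615, 0.0969]
tool_rot: [-0.192, 0.981, -0.0, -0.001]
ft_force: [-0.2, 0.4, -0.9]
grip_width: 0.0002
t 2.675 eef [0.3863 0.1615 0.0969] case [-0.1079  0.0471  0.0969] f [-0.2  0.4 -0.9] w 0.0002 q [ 0.4   0.2  -0.43  0.95 -0.    0.01] z [-0.002 -0.001 -1.   ]
```

View pics/s3.png

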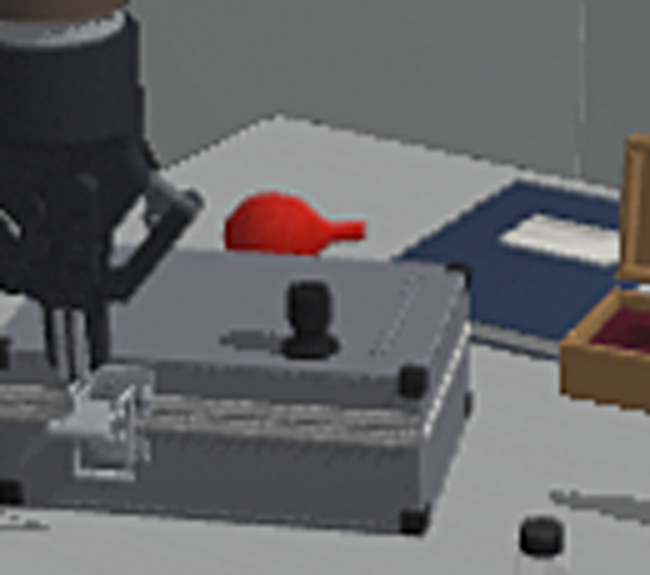

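```bash
python3 -m crank '{"dr":[[0,0,0],[0,0,0]],"travel":[[0,0,-0.03],[-0.02,-0.03,-0.07]],"hand":[0,0.05]}'
python3 -c "
from h import *
show();snap('scene','s4',5,(150,120,280,235));print(rel(cw(-.048,-.05,.165),Rt()))"
```

```text
clock: 2.98
eef_pos: [0.4155, 0.142, 0.167]
tool_rot: [-0.194, 0.981, -0.0, -0.002]
ft_force: [1.3, 0.5, 0.6]
grip_width: 0.0169
t 2.975 eef [0.4155 0.142  0.167 ] case [-0.0882  0.0181  0.167 ] f [1.3 0.5 0.6] w 0.0169 q [ 0.33  0.17 -0.26  1.15  0.   -0.06] z [-0.005 -0.001 -1.   ]
([-0.0327, -0.064, 0.0089], [-0.0034, 0.0101, -0.0007])
```

View pics/s4.png

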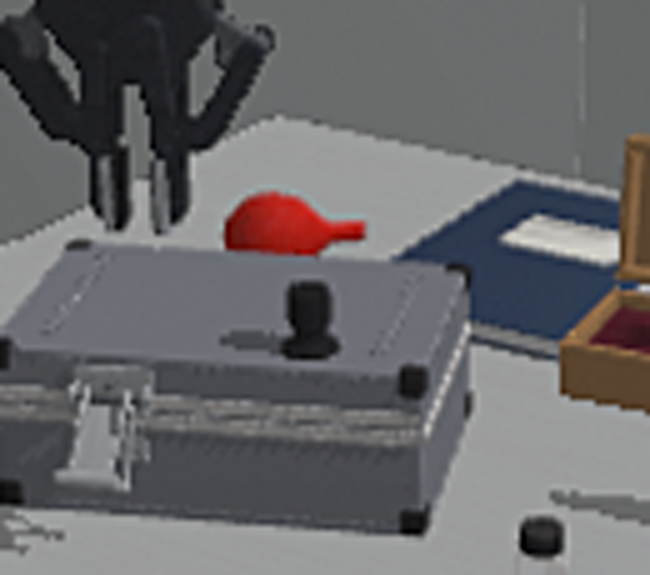

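```bash
python3 -m crank '{"dr":[[0,0,0],[0,0,0],[0,0,0]],"travel":[[-0.02,-0.04,0],[-0.033,-0.066,0],[-0.033,-0.066,0]],"hand":[0.05,0.05,0.05]}'
python3 -c "
from h import *
show();snap('wrist','w2',1.5)
print(wproj('w2',[cw(-.048,-.05,.123),cw(-.07,-.11,.09)])*1.5,rel(cw(-.048,-.05,.097),Rt()))"
```

```text
clock: 3.4
eef_pos: [0.4743, 0.0921, 0.167]
tool_rot: [-0.19, 0.982, -0.0, 0.0]
ft_force: [-0.7, -0.3, 0.0]
grip_width: 0.0499
t 3.4 eef [0.4743 0.0921 0.167 ] case [-0.0525 -0.0503  0.167 ] f [-0.7 -0.3  0. ] w 0.0499 q [ 0.19  0.25 -0.16  1.16 -0.   -0.19] z [ 0. -0. -1.]
[[380.49739428 340.51469994]
 [246.1422134  268.0202254 ]] ([-0.0054, -0.0008, 0.0698], [0.0006, -0.0011, -0.0019])
```

View pics/w2.png

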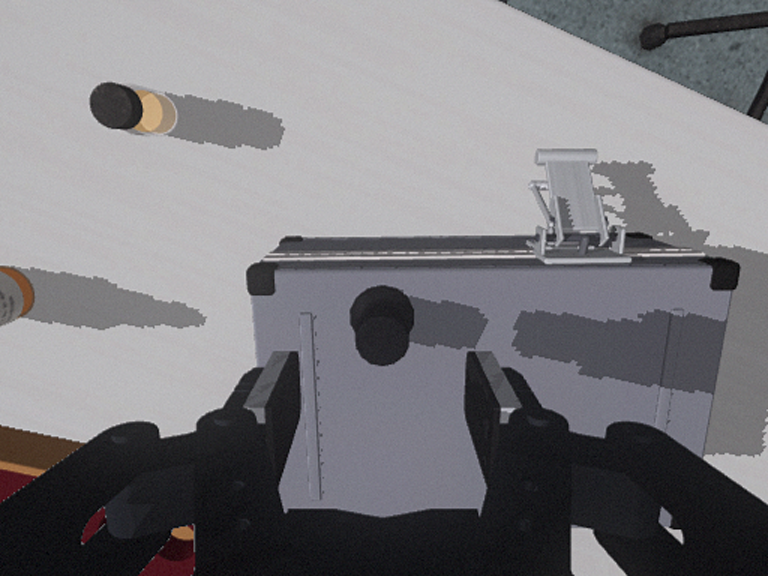

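```bash
python3 -m crank '{"dr":[[0,0,0],[0,0,0],[0,0,0],[0,0,0],[0,0,0],[0,0,0]],"travel":[[-0.005,0,0.04],[-0.005,0,0.07],[-0.005,0,0.07],[-0.005,0,0.07],[-0.005,0,0.07],[-0.005,0,0.07]],"hand":[0.05,0.05,0.05,0.01,0.01,0.01]}'
python3 - <<'E'
from h import *
from workcell import bot
show()
o=bot.get_obs();p=np.array(o["eef_pos"]);R=Rn.from_quat(o["tool_rot"]).as_matrix()
cy=Rt()[:,1];h=cw(.07,0,.06)
for th in np.arange(.1,.95,.1):
    Q=Rn.from_rotvec(cy*th).as_matrix()
    pos=h+Q@(p-h); print(round(th,2),rel(pos,Q@R,(p,R)),pos.round(3))
E
```

```text
clock: 4.2
eef_pos: [0.4792, 0.0939, 0.0991]
tool_rot: [-0.191, 0.981, -0.002, 0.002]
ft_force: [0.7, -5.2, 2.3]
grip_width: 0.0198
t 4.2 eef [0.4792 0.0939 0.0991] case [-0.0473 -0.0505  0.0991] f [ 0.7 -5.2  2.3] w 0.0198 q [ 0.2   0.32 -0.26  0.99 -0.   -0.19] z [ 0.004 -0.003 -1.   ]
0.1 ([-0.0045, -0.0, -0.0115], [0.0001, 0.1, -0.0004]) [0.483 0.096 0.111]
0.2 ([-0.0102, -0.0001, -0.0225], [0.0002, 0.2, -0.0008]) [0.489 0.098 0.122]
0.3 ([-0.0169, -0.0001, -0.0329], [0.0003, 0.3, -0.0012]) [0.495 0.1   0.132]
0.4 ([-0.0246, -0.0001, -0.0425], [0.0004, 0.4, -0.0016]) [0.502 0.103 0.142]
0.5 ([-0.0333, -0.0002, -0.0514], [0.0005, 0.5, -0.002]) [0.51  0.106 0.151]
0.6 ([-0.0427, -0.0002, -0.0593], [0.0006, 0.6, -0.0024]) [0.519 0.11  0.159]
0.7 ([-0.053, -0.0002, -0.0662], [0.0007, 0.7, -0.0028]) [0.528 0.114 0.165]
0.8 ([-0.0638, -0.0002, -0.0721], [0.0008, 0.8, -0.0032]) [0.538 0.118 0.171]
0.9 ([-0.0752, -0.0002, -0.0769], [0.0009, 0.9, -0.0036]) [0.549 0.122 0.176]
```

```bash
python3 -m crank '{"dr":[[0,0.05,0],[0,0.1,0],[0,0.2,0],[0,0.3,0],[0,0.4,0],[0,0.4,0]],"travel":[[-0.002,0,-0.006],[-0.0045,0,-0.0115],[-0.01,0,-0.0225],[-0.017,0,-0.033],[-0.0246,0,-0.0425],[-0.0246,0,-0.0425]],"hand":[0.01,0.01,0.01,0.01,0.01,0.01]}'
python3 -c "
from h import *
show();snap('scene','s5',4,(150,100,310,235))"
```

```text
clock: 4.95
eef_pos: [0.5001, 0.1027, 0.1406]
tool_rot: [-0.188, 0.961, -0.04, -0.198]
ft_force: [-5.3, -7.4, 3.4]
grip_width: 0.0198
t 4.95 eef [0.5001 0.1027 0.1406] case [-0.0246 -0.0502  0.1406] f [-5.3 -7.4  3.4] w 0.0198 q [ 0.24  0.65  0.31  1.64 -0.06 -0.14] z [-0.366 -0.152 -0.918]
```

View pics/s5.png

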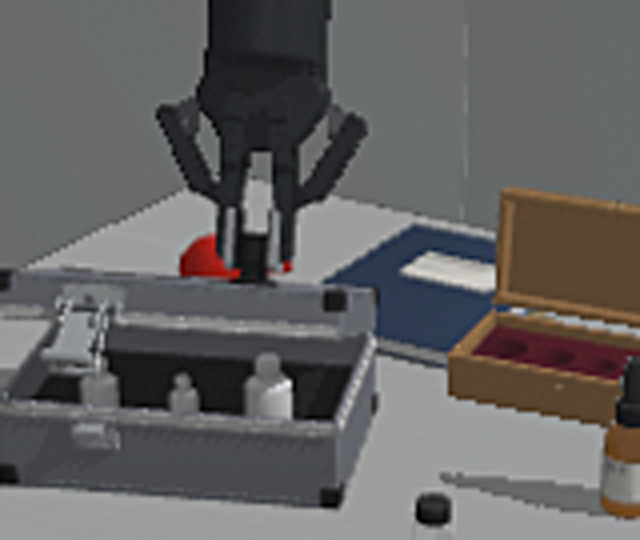

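```bash
cat > arc.py <<'E'
from h import *
from workcell import bot
import sys
o=bot.get_obs();p=np.array(o["eef_pos"]);R=Rn.from_quat(o["tool_rot"]).as_matrix()
cy=Rt()[:,1];h=cw(.07,0,.06)
for th in np.arange(.1,float(sys.argv[1]),.1):
    Q=Rn.from_rotvec(cy*th).as_matrix()
    pos=h+Q@(p-h); print(round(th,2),rel(pos,Q@R,(p,R)),pos.round(3))
E
python3 arc.py .65
```

```text
0.1 ([-0.0043, -0.0, -0.0117], [0.0001, 0.1, -0.0003]) [0.508 0.106 0.15 ]
0.2 ([-0.0097, -0.0001, -0.0229], [0.0002, 0.2, -0.0005]) [0.517 0.109 0.158]
0.3 ([-0.0162, -0.0001, -0.0334], [0.0002, 0.3, -0.0008]) [0.526 0.113 0.165]
0.4 ([-0.0237, -0.0001, -0.0433], [0.0003, 0.4, -0.0011]) [0.536 0.117 0.171]
0.5 ([-0.0322, -0.0001, -0.0524], [0.0004, 0.5, -0.0014]) [0.547 0.122 0.176]
0.6 ([-0.0416, -0.0001, -0.0606], [0.0005, 0.6, -0.0016]) [0.558 0.126 0.18 ]
```

```bash
python3 -m crank '{"dr":[[0,0.1,0],[0,0.2,0],[0,0.3,0],[0,0.4,0],[0,0.5,0],[0,0.5,0]],"travel":[[-0.0043,0,-0.0117],[-0.0097,0,-0.0229],[-0.0162,0,-0.0334],[-0.0237,0,-0.0433],[-0.0322,0,-0.0524],[-0.0322,0,-0.0524]],"hand":[0.01,0.01,0.01,0.01,0.01,0.01]}'
python3 -c "
from h import *
show();snap('scene','s6',4,(150,100,310,235))"; python3 arc.py .65
```

```text
clock: 5.75
eef_pos: [0.4936, 0.1, 0.1363]
tool_rot: [-0.178, 0.896, -0.087, -0.397]
ft_force: [8.6, -17.0, -3.6]
grip_width: 0.0196
t 5.75 eef [0.4936 0.1    0.1363] case [-0.0317 -0.0503  0.1363] f [  8.6 -17.   -3.6] w 0.0196 q [ 0.27  1.02  0.76  2.15 -0.11 -0.08] z [-0.68  -0.298 -0.67 ]
0.1 ([0.0018, -0.0002, -0.0126], [0.0003, 0.1, -0.0019]) [0.501 0.103 0.146]
0.2 ([0.0022, -0.0005, -0.0253], [0.0006, 0.2, -0.0037]) [0.51  0.107 0.155]
0.3 ([0.0015, -0.0007, -0.0379], [0.0009, 0.2999, -0.0056]) [0.519 0.11  0.163]
0.4 ([-0.0006, -0.0009, -0.0505], [0.0012, 0.3999, -0.0075]) [0.529 0.114 0.17 ]
0.5 ([-0.0039, -0.0012, -0.0627], [0.0015, 0.4999, -0.0094]) [0.539 0.119 0.176]
0.6 ([-0.0083, -0.0014, -0.0746], [0.0018, 0.5999, -0.0112]) [0.55  0.123 0.18 ]
```

View pics/s6.png

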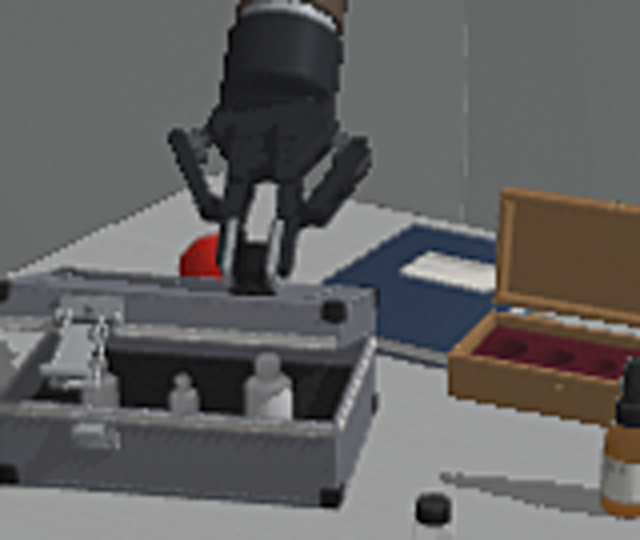

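```bash
cat > arc2.py <<'E'
from h import *
from workcell import bot
import sys
o=bot.get_obs();p=np.array(o["eef_pos"]);R=Rn.from_quat(o["tool_rot"]).as_matrix()
cy=Rt()[:,1];h=cw(.07,-.0505,.06);K0=cw(-.0473,-.0505,.1181)
K=p-.019*R[:,2]; c=Rt()[:,0]
v=K-h;v0=K0-h
ang=lambda v:np.arctan2(v[2],v@c)
print("lid now",ang(v)-ang(v0),"rad",np.linalg.norm(v),np.linalg.norm(v0),"tilt",np.arctan2(R[:,2]@c,-R[2,2]))
for a in sys.argv[1:]:
    th,ti=map(float,a.split(","))
    Q=Rn.from_rotvec(cy*th).as_matrix()
    Rr=Rt(ti)
    pos=h+Q@v0+.019*Rr[:,2]; print(a,rel(pos,Rr,(p,R)),pos.round(3))
E
python3 arc2.py .4,.7 .42,.55 .45,.45 .55,.45 .65,.45 .75,.45 .85,.45 .95,.45
```

```text
lid now 0.3370277188439458 rad 0.124909017520423 0.13090034377342175 tilt 0.8356437105805453
.4,.7 ([0.0035, -0.0004, -0.0082], [-0.0189, -0.1356, -0.0017]) [0.497 0.101 0.145]
.42,.55 ([0.0006, -0.0004, -0.0114], [-0.019, -0.2856, -0.0003]) [0.501 0.103 0.145]
.45,.45 ([-0.0014, -0.0005, -0.0159], [-0.0191, -0.3856, 0.0006]) [0.506 0.105 0.146]
.55,.45 ([-0.003, -0.0007, -0.0289], [-0.0191, -0.3856, 0.0006]) [0.516 0.109 0.154]
.65,.45 ([-0.006, -0.001, -0.0417], [-0.0191, -0.3856, 0.0006]) [0.526 0.113 0.16 ]
.75,.45 ([-0.0101, -0.0012, -0.0541], [-0.0191, -0.3856, 0.0006]) [0.537 0.118 0.165]
.85,.45 ([-0.0155, -0.0014, -0.066], [-0.0191, -0.3856, 0.0006]) [0.549 0.122 0.169]
.95,.45 ([-0.0221, -0.0016, -0.0773], [-0.0191, -0.3856, 0.0006]) [0.561 0.127 0.172]
```

```bash
python3 -m crank '{"dr":[[-0.019,-0.1356,0],[-0.019,-0.285,0],[-0.019,-0.285,0]],"travel":[[0.0035,0,-0.0082],[0.0006,0,-0.0114],[0.0006,0,-0.0114]],"hand":[0.01,0.01,0.01]}'
python3 -c "
from h import *
show()"; python3 arc2.py .45,.45 .55,.45 .65,.45 .75,.45 .85,.45 .95,.45
```

```text
clock: 6.18
eef_pos: [0.5041, 0.1046, 0.1444]
tool_rot: [-0.182, 0.947, -0.051, -0.261]
ft_force: [16.2, -13.3, -14.6]
grip_width: 0.0194
t 6.175 eef [0.5041 0.1046 0.1444] case [-0.0202 -0.0499  0.1444] f [ 16.2 -13.3 -14.6] w 0.0194 q [ 0.25  0.77  0.48  1.82 -0.07 -0.11] z [-0.475 -0.192 -0.859]
lid now 0.436752872901532 rad 0.1289315564625346 0.13090034377342175 tilt 0.5378454883170538
.45,.45 ([-0.0004, -0.0006, -0.0024], [0.0004, -0.0878, -0.0054]) [0.506 0.105 0.146]
.55,.45 ([-0.0058, -0.0005, -0.0143], [0.0004, -0.0878, -0.0054]) [0.516 0.109 0.154]
.65,.45 ([-0.0123, -0.0005, -0.0257], [0.0004, -0.0878, -0.0054]) [0.526 0.113 0.16 ]
.75,.45 ([-0.02, -0.0004, -0.0363], [0.0004, -0.0878, -0.0054]) [0.537 0.118 0.165]
.85,.45 ([-0.0286, -0.0004, -0.0461], [0.0004, -0.0878, -0.0054]) [0.549 0.122 0.169]
.95,.45 ([-0.0382, -0.0003, -0.055], [0.0004, -0.0878, -0.0054]) [0.561 0.127 0.172]
```

Commanded poses agree with the measured ones. I'll carry on up the arc.

```bash
python3 -m crank '{"dr":[[0,-0.088,0],[0,-0.088,0],[0,-0.088,0],[0,-0.088,0],[0,-0.088,0],[0,-0.088,0]],"travel":[[-0.0004,0,-0.0024],[-0.0058,0,-0.0143],[-0.0123,0,-0.0257],[-0.02,0,-0.0363],[-0.0286,0,-0.046],[-0.0286,0,-0.046]],"hand":[0.01,0.01,0.01,0.01,0.01,0.01]}'
python3 -c "
from h import *
show();snap('scene','s7',4,(150,100,310,235))"; python3 arc2.py .95,.45 1.05,.45 1.15,.45 1.25,.45 1.35,.45 1.45,.45
```

```text
clock: 6.92
eef_pos: [0.5447, 0.1215, 0.1705]
tool_rot: [-0.184, 0.955, -0.044, -0.227]
ft_force: [2.6, -15.1, -0.6]
grip_width: 0.0196
t 6.925 eef [0.5447 0.1215 0.1705] case [ 0.0237 -0.0496  0.1705] f [  2.6 -15.1  -0.6] w 0.0196 q [ 0.25  0.79  0.63  1.87 -0.06 -0.12] z [-0.418 -0.168 -0.893]
lid now 0.8231261644963451 rad 0.1329575813965735 0.13090034377342175 tilt 0.46699348222757653
.95,.45 ([-0.0145, -0.0008, -0.0091], [0.0021, -0.017, -0.0046]) [0.561 0.127 0.172]
1.05,.45 ([-0.0255, -0.0008, -0.0162], [0.0021, -0.017, -0.0046]) [0.573 0.132 0.174]
1.15,.45 ([-0.0371, -0.0007, -0.0223], [0.0021, -0.017, -0.0046]) [0.585 0.137 0.174]
1.25,.45 ([-0.0493, -0.0006, -0.0271], [0.0021, -0.017, -0.0046]) [0.597 0.142 0.173]
1.35,.45 ([-0.0618, -0.0006, -0.0307], [0.0021, -0.017, -0.0046]) [0.609 0.147 0.17 ]
1.45,.45 ([-0.0747, -0.0005, -0.033], [0.0021, -0.017, -0.0046]) [0.621 0.151 0.166]
```

View pics/s7.png

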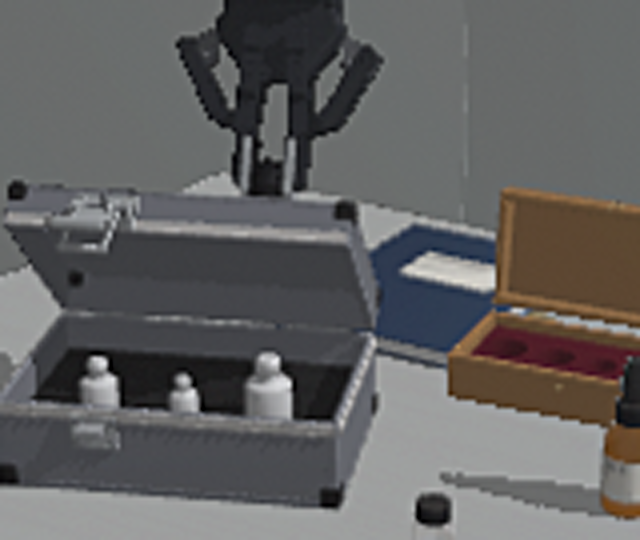

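```bash
python3 -m crank '{"dr":[[0,-0.017,0],[0,-0.017,0],[0,-0.017,0],[0,-0.017,0],[0,-0.017,0],[0,-0.017,0]],"travel":[[-0.0145,0,-0.0091],[-0.0255,0,-0.0162],[-0.0371,0,-0.0223],[-0.0493,0,-0.0271],[-0.0618,0,-0.0307],[-0.0618,0,-0.0307]],"hand":[0.01,0.01,0.01,0.01,0.01,0.01]}'
python3 -c "
from h import *
show();snap('scene','s8',4,(150,100,310,235))"; python3 arc2.py 1.25,.4 1.35,.4  1.45,.4 1.5,.4
```

```text
clock: 7.72
eef_pos: [0.6089, 0.1482, 0.1728]
tool_rot: [-0.185, 0.958, -0.041, -0.218]
ft_force: [3.3, -10.8, 7.8]
grip_width: 0.0197
t 7.725 eef [0.6089 0.1482 0.1728] case [ 0.0933 -0.0491  0.1728] f [  3.3 -10.8   7.8] w 0.0197 q [ 0.26  0.98  1.02  2.05 -0.05 -0.11] z [-0.401 -0.159 -0.902]
lid now 1.3487105108024822 rad 0.1337105887934121 0.13090034377342175 tilt 0.44595509514602305
1.25,.4 ([0.011, -0.0015, 0.006], [0.0037, -0.046, -0.0043]) [0.598 0.142 0.172]
1.35,.4 ([-0.0016, -0.0014, 0.0027], [0.0037, -0.046, -0.0043]) [0.61  0.147 0.17 ]
1.45,.4 ([-0.0145, -0.0013, 0.0006], [0.0037, -0.046, -0.0043]) [0.621 0.152 0.166]
1.5,.4 ([-0.0211, -0.0013, 0.0001], [0.0037, -0.046, -0.0043]) [0.627 0.154 0.164]
```

View pics/s8.png

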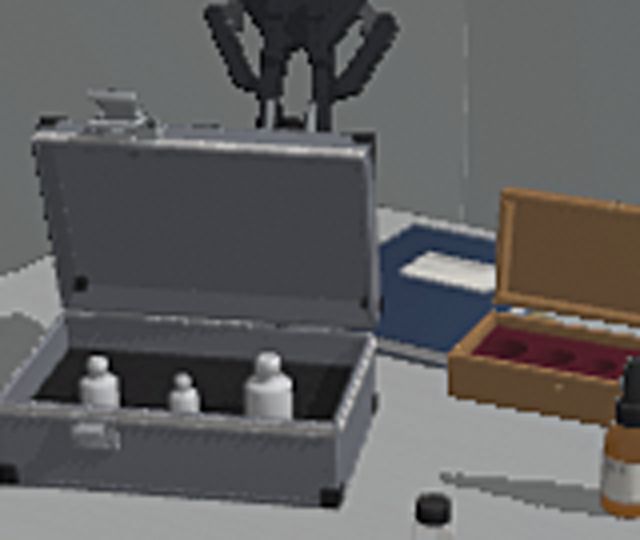

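```bash
python3 -m crank '{"dr":[[0,-0.05,0],[0,-0.05,0],[0,-0.05,0],[0,-0.05,0],[0,-0.05,0]],"travel":[[-0.008,0,0.0015],[-0.0145,0,0.0006],[-0.0145,0,0.0006],[-0.0145,0,0.0006],[-0.0145,0,0.0006]],"hand":[0.01,0.01,0.01,0.085,0.085]}'
python3 -c "
from h import *
show();snap('scene','s9',4,(150,80,310,235))"; python3 arc2.py 1.35,.4
```

```text
clock: 8.4
eef_pos: [0.6194, 0.1577, 0.1632]
tool_rot: [-0.186, 0.962, -0.032, -0.195]
ft_force: [-0.3, -0.0, 0.5]
grip_width: 0.0549
t 8.4 eef [0.6194 0.1577 0.1632] case [ 0.1066 -0.0442  0.1632] f [-0.3 -0.   0.5] w 0.0549 q [ 0.27  0.96  0.97  1.98 -0.03 -0.11] z [-0.363 -0.135 -0.922]
lid now 1.4603326124334246 rad 0.12813597357693177 0.13090034377342175 tilt 0.39791750190179204
1.35,.4 ([0.0145, -0.0064, -0.0015], [0.0113, 0.0021, -0.0013]) [0.61  0.147 0.17 ]
```

View pics/s9.png

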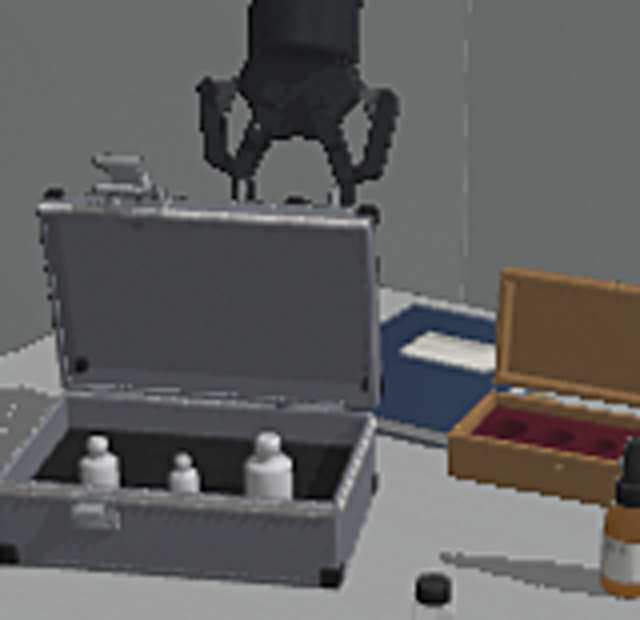

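```bash
python3 - <<'E'
from h import *
from workcell import bot
o=bot.get_obs();p=np.array(o["eef_pos"]);R=Rn.from_quat(o["tool_rot"]).as_matrix();q=(p,R)
print(rel(p+[0,0,.06],R,q));print(rel(p+[0,0,.12],R,q))
print(rel(cw(.07,-.05,.30),Rt(.2),q));print(rel(cw(-.022,-.056,.29),Rt(0),q));print(cw(-.022,-.056,.2))
E
```

```text
([0.0233, 0.0006, -0.0553], [0.0, 0.0, 0.0])
([0.0465, 0.0012, -0.1106], [0.0, 0.0, 0.0])
([0.0868, -0.0047, -0.1125], [0.0111, -0.1979, -0.0024])
([0.1677, -0.0114, -0.0677], [0.0109, -0.3979, -0.0035])
[0.50471996 0.09833787 0.2       ]
```

```bash
python3 -m crank '{"dr":[[0,0,0],[0,0,0],[0,0,0],[0.011,-0.1,0],[0.011,-0.2,0],[0.011,-0.3,0],[0.011,-0.398,-0.003],[0.011,-0.398,-0.003]],"travel":[[0.0155,0.0004,-0.037],[0.031,0.0008,-0.074],[0.0465,0.001,-0.11],[0.066,0,-0.112],[0.087,-0.0047,-0.1125],[0.127,-0.008,-0.09],[0.1677,-0.0114,-0.0677],[0.1677,-0.0114,-0.0677]],"hand":[0.085,0.085,0.085,0.085,0.085,0.085,0.07,0.07]}'
python3 - <<'E'
from h import *
show();snap('wrist','w3',1.5);snap("scene","s10",1.5)
P=[cw(-.022,y,z) for y in(-.056,0,.056) for z in (.08,)]
print((wproj('w3',P+[cw(-.07,-.11,.06),cw(-.07,.11,.06)])*1.5).round())
E
```

```text
clock: 9.45
eef_pos: [0.4981, 0.0965, 0.2883]
tool_rot: [-0.192, 0.981, -0.0, -0.003]
ft_force: [0.5, -0.8, 0.6]
grip_width: 0.0701
t 9.45 eef [0.4981 0.0965 0.2883] case [-0.0288 -0.0552  0.2883] f [ 0.5 -0.8  0.6] w 0.0701 q [ 0.19  0.24  0.16  1.49 -0.   -0.19] z [-0.006 -0.001 -1.   ]
[[382. 254.]
 [460. 253.]
 [539. 253.]
 [308. 183.]
 [610. 183.]]
```

View pics/w3.png

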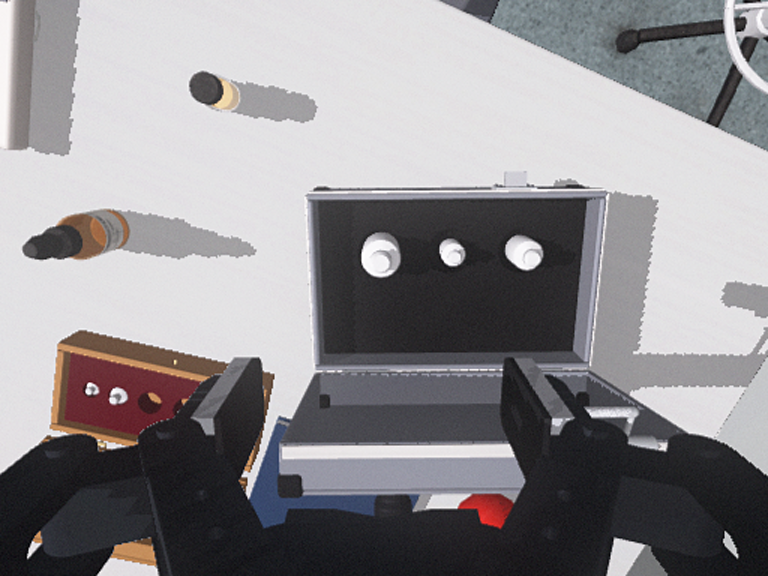

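View pics/s10.png

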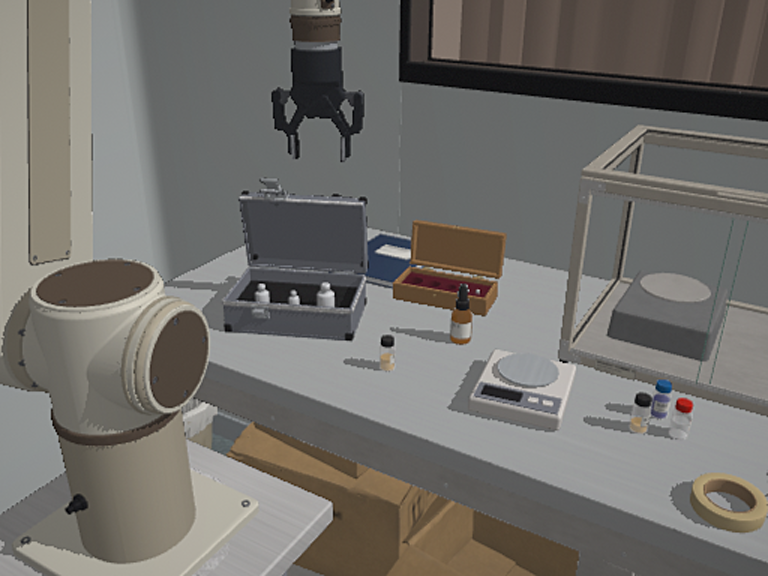

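```bash
python3 -m crank '{"dr":[[0,-0.004,0],[0,-0.004,0],[0,-0.004,0],[0,-0.004,0],[0,-0.004,0]],"travel":[[-0.009,0,0.05],[-0.009,0,0.1],[-0.009,0,0.14],[-0.009,0,0.16],[-0.009,0,0.16]],"hand":[0.05,0.05,0.05,0.05,0.05]}'
python3 - <<'E'
from h import *
show();snap('wrist','w4',1.5)
P=[cw(-.022,y,z) for y in(-.056,0,.056) for z in (.08,)]
print((wproj('w4',P+[cw(-.07,-.11,.06),cw(-.07,.11,.06)])*1.5).round())
E
```

```text
clock: 10.18
eef_pos: [0.5131, 0.1016, 0.128]
tool_rot: [-0.192, 0.981, 0.0, -0.0]
ft_force: [-0.1, 0.3, -0.6]
grip_width: 0.05
t 10.175 eef [0.5131 0.1016 0.128 ] case [-0.013  -0.0561  0.128 ] f [-0.1  0.3 -0.6] w 0.05 q [ 0.2   0.35 -0.12  1.1   0.   -0.19] z [-0.  0. -1.]
[[383. 299.]
 [524. 299.]
 [665. 299.]
 [252. 173.]
 [788. 173.]]
```

View pics/w4.png

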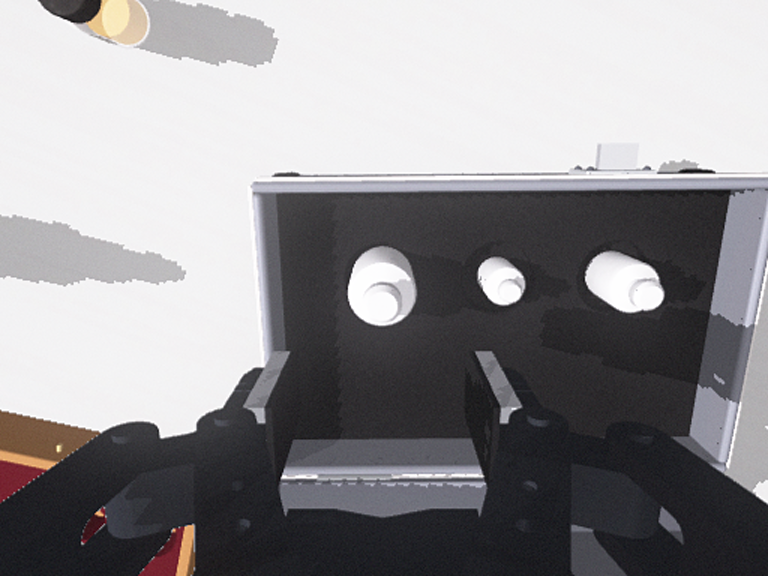

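```bash
python3 -m crank '{"dr":[[0,0,0],[0,0,0],[0,0,0],[0,0,0],[0,0,0],[0,0,0],[0,0,0]],"travel":[[0.008,0,0.03],[0.008,0,0.06],[0.008,0,0.085],[0.008,0,0.085],[0.008,0,0.085],[0.008,0,0.085],[0.008,0,0.085]],"hand":[0.05,0.05,0.05,0.05,0.015,0.015,0.015]}'
python3 - <<'E'
from h import *
show();snap('wrist','w5',1.5);snap("scene","s11",5,(140,140,270,235))
E
```

```text
clock: 11.1
eef_pos: [0.5082, 0.0986, 0.0471]
tool_rot: [-0.192, 0.981, 0.0, 0.004]
ft_force: [-0.2, 0.5, 6.9]
grip_width: 0.0283
t 11.1 eef [0.5082 0.0986 0.0471] case [-0.0187 -0.0571  0.0471] f [-0.2  0.5  6.9] w 0.0283 q [ 0.19  0.43 -0.25  0.89  0.   -0.19] z [ 0.008  0.002 -1.   ]
```

View pics/w5.png

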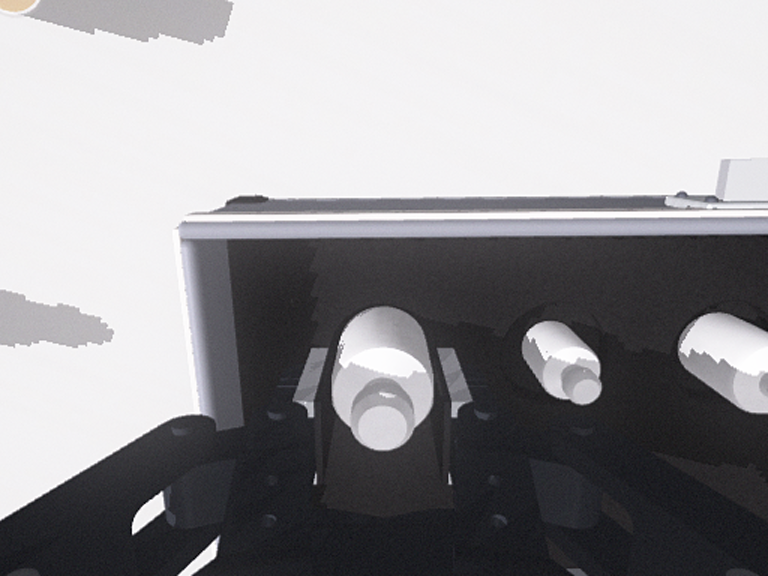

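View pics/s11.png

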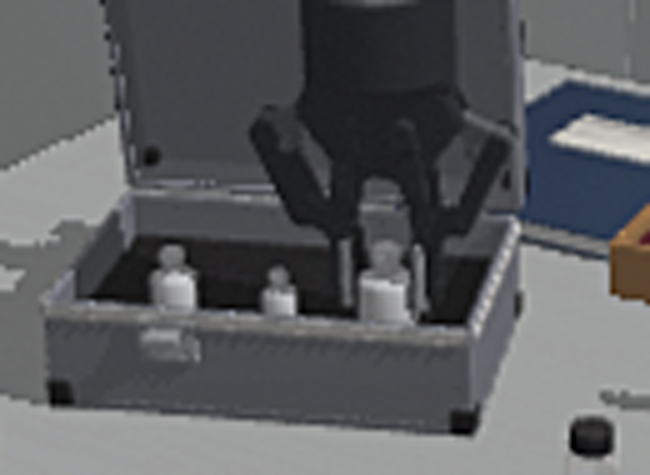

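```bash
python3 -m crank '{"dr":[[0,0,0],[0,0,0],[0,0,0],[0,0,0],[0,0,0],[0,0,0],[0,0,0]],"travel":[[0,0,-0.01],[0,0,-0.03],[0,0,-0.06],[0,0,-0.1],[0,0,-0.14],[0,0,-0.17],[0,0,-0.17]],"hand":[0.015,0.015,0.015,0.015,0.015,0.015,0.015]}'
python3 - <<'E'
from h import *
show();snap("scene","s12",4,(140,60,340,240))
print(rel([.4965,-.271,.215],Rt()))
E
```

```text
clock: 12.08
eef_pos: [0.5067, 0.0981, 0.2175]
tool_rot: [-0.191, 0.981, -0.0, 0.004]
ft_force: [-1.0, 0.0, -2.6]
grip_width: 0.0285
t 12.075 eef [0.5067 0.0981 0.2175] case [-0.0203 -0.0569  0.2175] f [-1.   0.  -2.6] w 0.0285 q [ 0.19  0.27  0.01  1.3  -0.   -0.19] z [ 0.009  0.001 -1.   ]
([0.1471, -0.3385, 0.0001], [-0.0012, 0.0049, -0.0009])
```

View pics/s12.png

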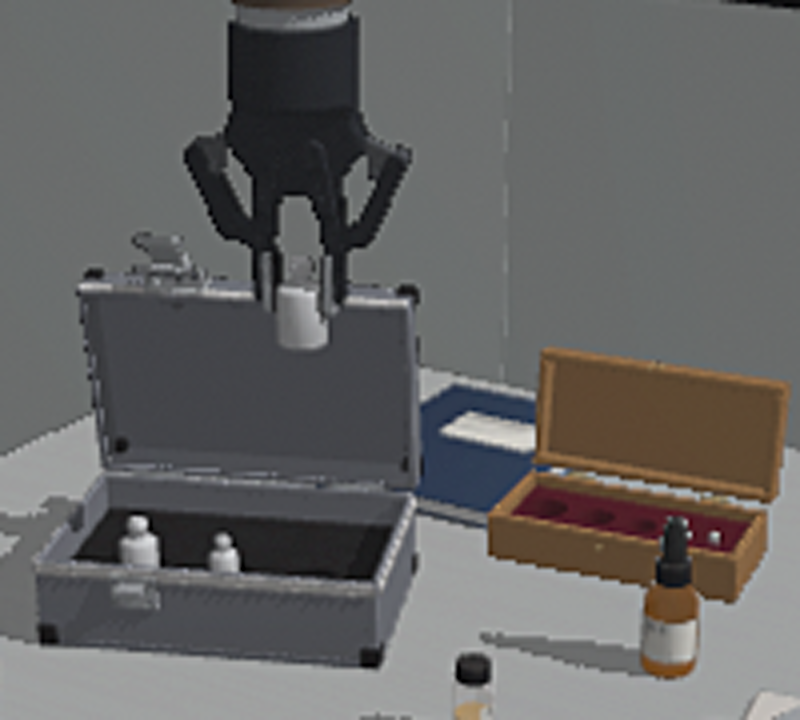

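```bash
python3 -m crank '{"dr":[[0,0,0],[0,0,0],[0,0,0],[0,0,0],[0,0,0],[0,0,0],[0,0,0],[0,0,0],[0,0,0],[0,0.005,0]],"travel":[[0.01,-0.02,0],[0.025,-0.055,0],[0.04,-0.095,0],[0.057,-0.135,0],[0.075,-0.175,0],[0.092,-0.215,0],[0.11,-0.255,0],[0.126,-0.29,0],[0.14,-0.32,0],[0.147,-0.3385,0]],"hand":[0.015,0.015,0.015,0.015,0.015,0.015,0.015,0.015,0.015,0.015]}'
python3 -m crank '{"dr":[[0,0,0],[0,0,0]],"travel":[[0,0,0.02],[0,0,0.04]],"hand":[0.015,0.015]}'
python3 - <<'E'
from h import *
show();snap("scene","s13",4,(270,130,440,300));snap("wrist","w6",1.5);snap("top","t6",5,(290,160,420,270))
print(wproj("w6",[[.4965,-.271,.034]])*1.5,rel([.4965,-.271,.06],Rt()))
E
```

```text
clock: 13.38
eef_pos: [0.4949, -0.2719, 0.2123]
tool_rot: [-0.191, 0.982, 0.001, -0.002]
ft_force: [1.1, 0.2, -2.5]
grip_width: 0.0287
clock: 13.62
eef_pos: [0.496, -0.2706, 0.1729]
tool_rot: [-0.192, 0.981, 0.0, -0.001]
ft_force: [-0.3, -0.1, -3.4]
grip_width: 0.0286
t 13.625 eef [ 0.496  -0.2706  0.1729] case [-0.1691 -0.3944  0.1729] f [-0.3 -0.1 -3.4] w 0.0286 q [-0.5   0.4   0.08  1.25 -0.   -0.88] z [-0.003  0.    -1.   ]
[[378.56050846 274.58456134]] ([-0.0013, -0.002, 0.1126], [0.0034, -0.0045, -0.0002])
```

View pics/s13.png

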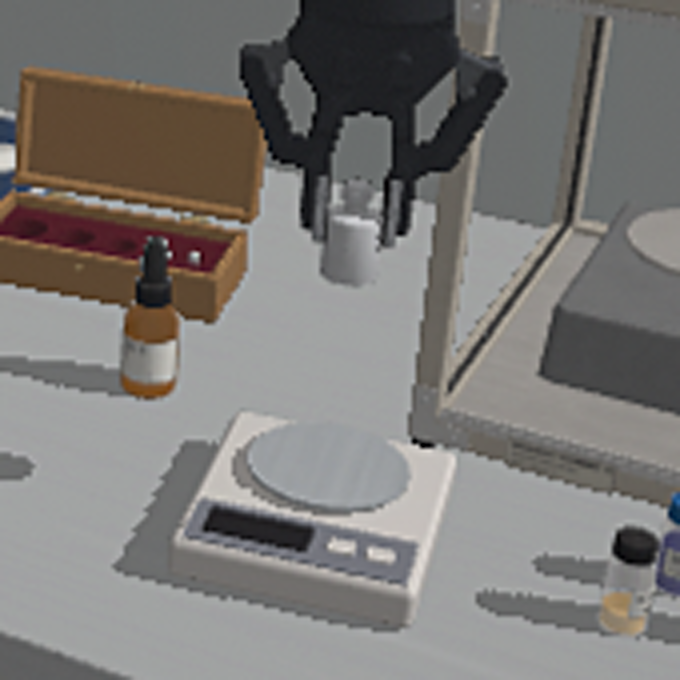

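View pics/w6.png

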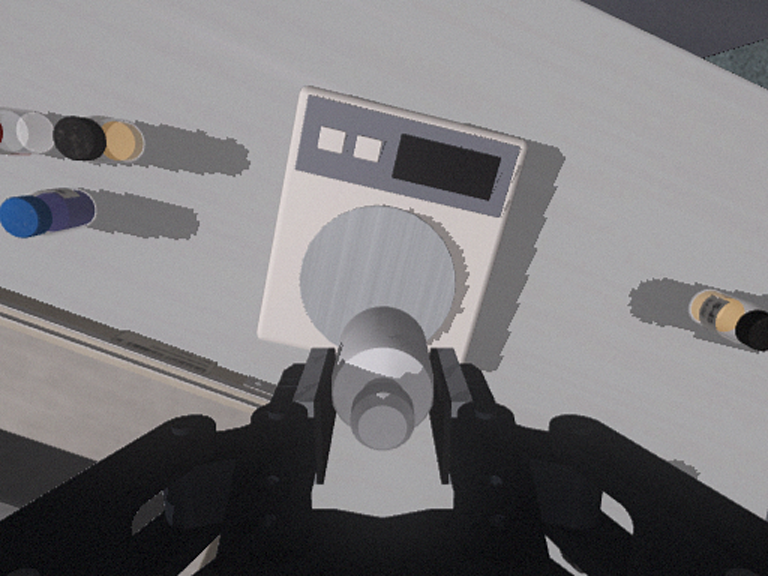

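View pics/t6.png

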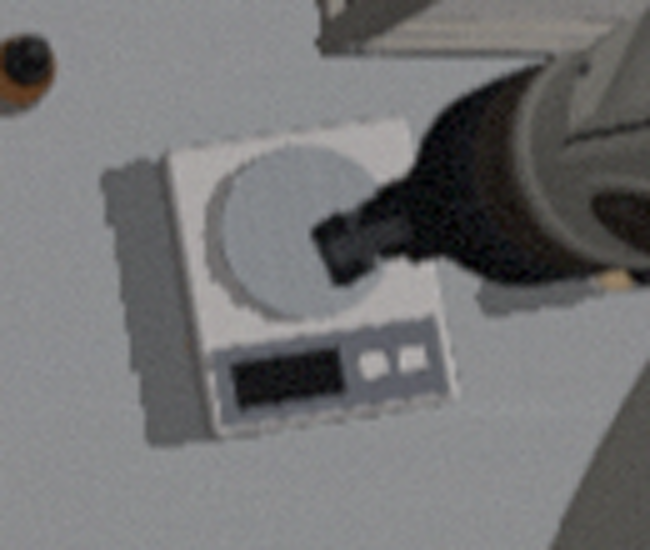

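```bash
python3 - <<'E'
from h import *
for uv in [(552,265),(700,266),(552,82)]: print(ray("top",np.array(uv)*.64,0.0))
print(ray("top",np.array((628,212))*.64,0.3))
for uv in [(583,373),(605,190)]: print(ray("scene",np.array(uv)*.64,0.0))
E
```

```text
[ 0.59994583 -0.28888484  0.        ]
[ 0.60011553 -0.54479231  0.        ]
[ 0.93200269 -0.29821469  0.        ]
[ 0.6086895  -0.29380777  0.3       ]
[ 0.60744241 -0.28633793  0.        ]
[ 1.57034118 -0.03132085  0.        ]
```

```bash
python3 -m crank '{"dr":[[0,0,0],[0,0,0],[0,0,0],[0,0,0],[0,0,0],[0,0,0],[0,0,0]],"travel":[[0,0,0.025],[0,0,0.055],[0,0,0.08],[0,0,0.098],[0,0,0.108],[0,0,0.113],[0,0,0.113]],"hand":[0.015,0.015,0.015,0.015,0.015,0.015,0.015]}'
python3 - <<'E'
from h import *
show();snap("scene","s14",5,(300,180,430,290))
E
```

```text
clock: 14.65
eef_pos: [0.4967, -0.2712, 0.0622]
tool_rot: [-0.192, 0.981, -0.001, -0.0]
ft_force: [-0.3, 0.6, -3.0]
grip_width: 0.0284
t 14.65 eef [ 0.4967 -0.2712  0.0622] case [-0.1686 -0.3953  0.0622] f [-0.3  0.6 -3. ] w 0.0284 q [-0.5   0.49 -0.09  0.99 -0.   -0.88] z [-0.    -0.002 -1.   ]
```

View pics/s14.png

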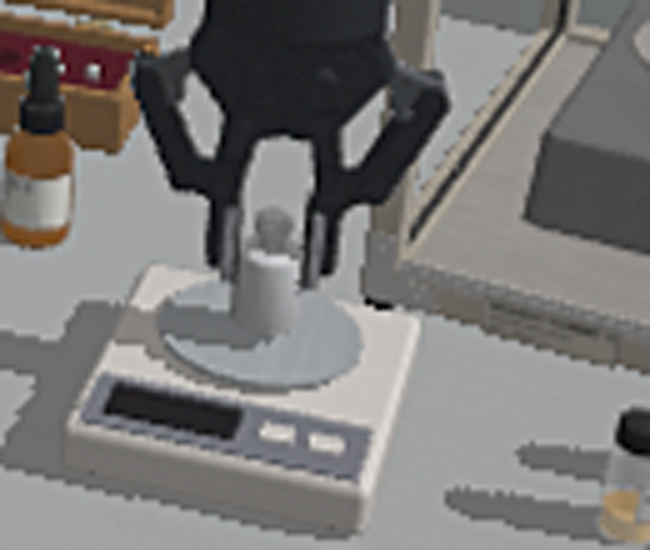

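```bash
python3 -m crank '{"dr":[[0,0,0],[0,0,0],[0,0,0]],"travel":[[0,0,0.003],[0,0,0.006],[0,0,0.006]],"hand":[0.015,0.015,0.015]}'; python3 -m crank '{"dr":[[0,0,0],[0,0,0]],"travel":[[0,0,0.002],[0,0,0.002]],"hand":[0.015,0.015]}'
```

```text
clock: 15.08
eef_pos: [0.4962, -0.2711, 0.0556]
tool_rot: [-0.192, 0.981, -0.0, -0.001]
ft_force: [-0.3, 0.1, -2.9]
grip_width: 0.0284
clock: 15.32
eef_pos: [0.4963, -0.2711, 0.0537]
tool_rot: [-0.192, 0.981, -0.0, -0.001]
ft_force: [0.7, -0.3, -2.2]
grip_width: 0.0283
```

```bash
python3 -m crank '{"dr":[[0,0,0],[0,0,0]],"travel":[[0,0,0.0015],[0,0,0.0015]],"hand":[0.015,0.015]}'; python3 -m crank '{"dr":[[0,0,0],[0,0,0]],"travel":[[0,0,0.0015],[0,0,0.0015]],"hand":[0.015,0.015]}'
```

```text
clock: 15.58
eef_pos: [0.4965, -0.2712, 0.0531]
tool_rot: [-0.192, 0.981, -0.001, -0.0]
ft_force: [-1.4, 1.2, 3.9]
grip_width: 0.0287
clock: 15.82
eef_pos: [0.4965, -0.2713, 0.0531]
tool_rot: [-0.192, 0.981, -0.001, 0.0]
ft_force: [-5.4, 2.4, 12.0]
grip_width: 0.0283
```

```bash
python3 -m crank '{"dr":[[0,0,0],[0,0,0],[0,0,0],[0,0,0],[0,0,0],[0,0,0],[0,0,0]],"travel":[[0,0,-0.001],[0,0,-0.001],[0,0,-0.001],[0,0,-0.001],[0,0,-0.001],[0,0,-0.001],[0,0,-0.001]],"hand":[0.015,0.034,0.04,0.05,0.06,0.06,0.06]}'; python3 - <<'E'
from h import *
show();snap("scene","s15",5,(300,180,430,290));snap("wrist","w7",1.5)
E
```

```text
clock: 16.7
eef_pos: [0.4964, -0.2712, 0.0518]
tool_rot: [-0.192, 0.981, -0.001, -0.001]
ft_force: [-0.5, -0.9, -0.2]
grip_width: 0.0601
t 16.7 eef [ 0.4964 -0.2712  0.0518] case [-0.1689 -0.3951  0.0518] f [-0.5 -0.9 -0.2] w 0.0601 q [-0.5   0.51 -0.1   0.97 -0.   -0.88] z [-0.001 -0.001 -1.   ]
```

View pics/s15.png

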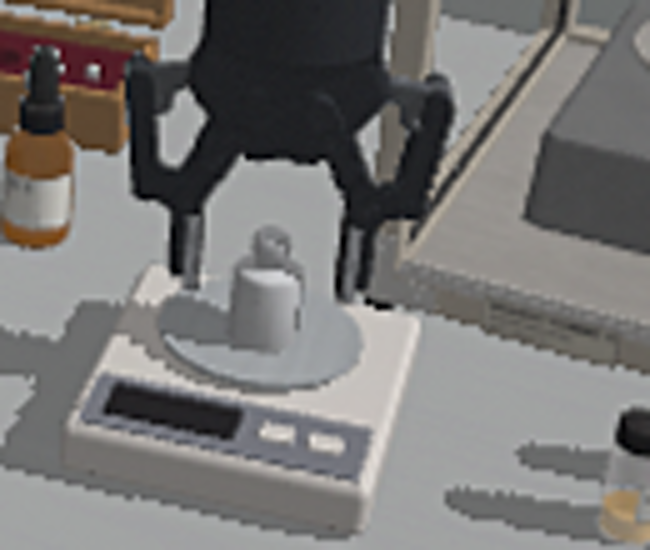

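View pics/w7.png

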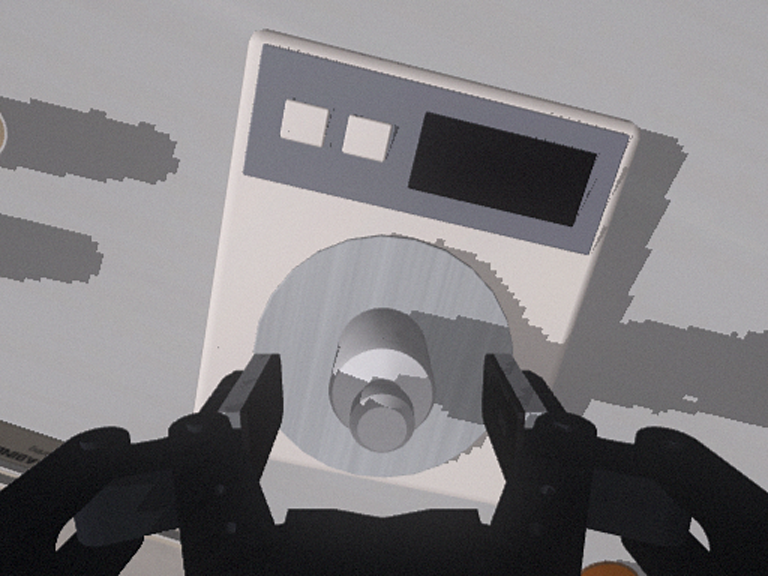

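The weight is standing upright near the middle of the pan: its base is around (382,350) and the pan centre about (384,355) in the wrist view. I'll retract straight up and check everything again.

```bash
python3 -m crank '{"dr":[[0,0,0],[0,0,0],[0,0,0],[0,0,0],[0,0,0],[0,0,0],[0,0,0]],"travel":[[0,0,-0.02],[0,0,-0.05],[0,0,-0.09],[0,0,-0.13],[0,0,-0.17],[0,0,-0.18],[0,0,-0.18]],"hand":[0.06,0.06,0.06,0.06,0.06,0.06,0.06]}'; python3 - <<'E'
from h import *
show();snap("scene","s16",2.5,(130,80,430,310));snap("wrist","w8",1.5)
E
```

```text
clock: 17.68
eef_pos: [0.4968, -0.2711, 0.2321]
tool_rot: [-0.192, 0.981, -0.001, -0.0]
ft_force: [-0.3, -0.9, -1.1]
grip_width: 0.0599
t 17.675 eef [ 0.4968 -0.2711  0.2321] case [-0.1685 -0.3952  0.2321] f [-0.3 -0.9 -1.1] w 0.0599 q [-0.5   0.37  0.19  1.39 -0.   -0.88] z [ 0.    -0.002 -1.   ]
```

View pics/s16.png

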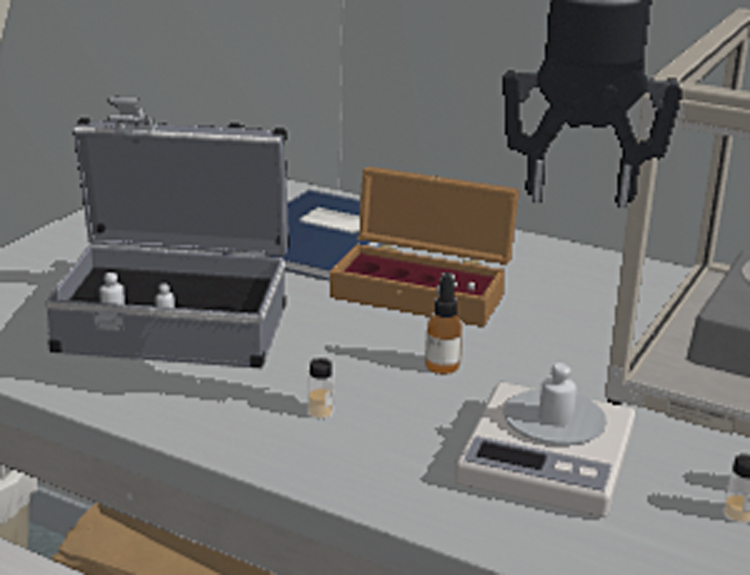

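View pics/w8.png

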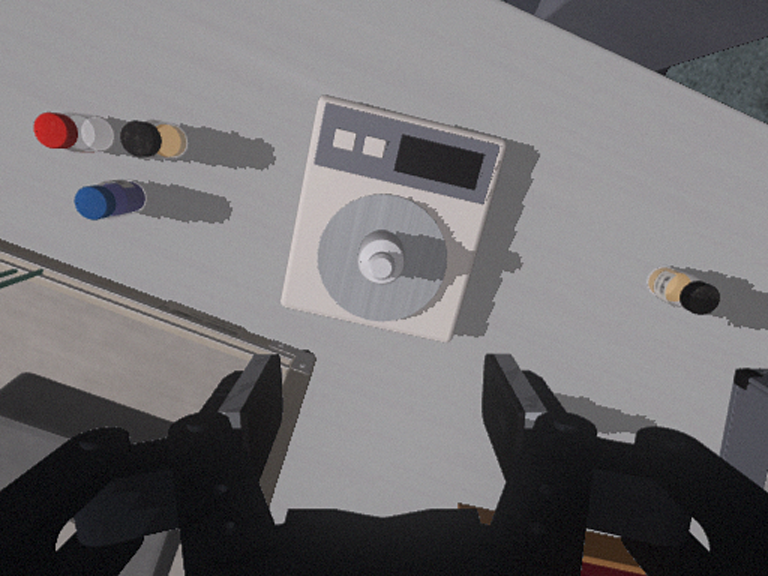

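The weight stands upright at the pan's centre. The lid and latch are open, the other weights are in their nests, and the bottle and vial are still standing. I'm handing the job in.

```bash
python3 -c "
from workcell import job
print(job.job_done())"
```

```text
the job is handed in; nothing more can be done
None
```

The task is done and handed in; the last reading before that was 17.7 s. The hand-in gave no verdict.

- **Latch and lid:** I pulled the lever open from behind with the shut fingers. I then raised the lid by its knob to about 1.45 rad, worked out from the gripper's position. Partway up, joint 4 came to its range limit (2.15 rad) and that move fell short. I finished the lift with less tool tilt, letting the knob turn in the grip.
- **Weight:** I lifted the largest weight from the right-hand nest. I lowered it until the wrist force showed contact (about 12 N), then let go and backed off straight up.
- **Last pictures:** The weight stands upright, within a few millimetres of the pan's centre. The latch and lid are open. The other two weights are in their nests, and the bottle and vial are standing with no visible change. The gripper is about 0.2 m above the pan, touching nothing.
- **Disagreement:** The wrist camera differed from the fixed cameras by about 2–4 mm. I corrected for part of this.

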